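# Float the rocking arm of a casting machine level

## Task

Check the balance of the casting machine's rocking arm: working it only through the black grip of its spring crank and never touching the arm itself, ease the arm off the stop it leans on and keep it afloat level, pointer between the two long marks of the scale, for five seconds without a break. The arm is top-heavy and tips either way, so keep correcting and never let it swing over towards the far stop; then lower it gently back onto the stop it came from, without letting it drop, and let go. Leave the jar, the brush and the stone slab where they are.

Things in the scene. Friction and masses are not known exactly. Their poses are not given: they have to be found in the camera images.
- machine: Casting machine's stand, bolted down at a new place and yaw each time; origin under its base's centre. Grey base 190 (x) by 260 (y) by 20 mm; two dark cheeks at x = -34 and 34 mm, 16 thick, 36 wide, up to z = 180; white scale plate 150 wide at x = 45 mm, z 20 to 105; rubber-topped stop posts under the arm at y = -90 and 90 mm. Its -x side, with the handle, faces the robot.
- pivot (a point): Pivot centre of the rocking arm, fixed to the stand, 165 mm above the bench. x: along the pivot shaft from the handle's side (-x) to the scale's side (+x); y: along the level arm towards the steel flask; z: up.
- rocker (a joint): Tilt of the rocking arm, rad, about the pivot's x axis: 0 level, positive lifts the flask (+y) end. Stops at -0.35 and 0.35; starts at rest at -0.35. Nominal about the pivot: inertia 0.081 kg m2; top-heavy, so gravity adds +0.34 N m per rad of tilt (varies 15 %), plus a hidden constant moment up to 0.06 N m either way; friction 0.002 N m; damping 0.008 N m s. Alone it tips in 0.48 s.
- pointer (a point): Tip of the arm's dark pointer, which hangs 98 mm down from the pivot axis in front of the white scale plate and swings with the arm. Scale marks every 0.1 rad (10 mm); the two long marks are at -0.1 and +0.1 rad.
- handle (a joint): Angle p of the spring crank relative to the arm, rad, same sense as rocker; 0: stem square to the arm, upwards. Stops at -1.4 and 1.4. Its torsion spring, 0.20 N m per rad, is the only link: it pushes the arm with +0.20 p N m (damping 0.012 N m s). With the grip held still the arm is still unstable, time constant 0.75 s. Unheld it droops about 0.12 rad from 0.
- grip (a point): Centre of the crank's black grip: a round sleeve, diameter 32, 50 mm long along the pivot's x, turning freely on its pin at the end of a 10 mm stem (at x = -70 mm). With a = rocker + handle it lies at (-105, -130 sin a, 130 cos a) mm in the pivot's axes, so moving it to -y pushes the flask end up. Pinch it from above, fingers closing along the pivot's y. Crank mass 45 g.
- bar: The rocking arm, not to be touched; origin at the pivot, axes as the pivot's when level. Aluminium bar 400 long (y), 36 wide, 22 high, centred 9 mm above the pivot. It carries a brass nut in the middle (diameter 42, top 76 mm above the pivot), a steel flask at +y (diameter 58, 90 long) and dark disc weights at -y (diameter 64), each 1 kg, centred 190 mm out.
- jar: Amber jar, 68 mm diameter, 85 mm high, a bystander; origin under its centre.
- brush: Bench brush lying flat, a bystander; origin at its underside, x along it.
- slab: Flat stone slab, 100 by 75 by 18 mm, a bystander; origin under its centre.

How it is judged:
By the outcome, as a careful person would: the job done as asked, in the order asked, and still so for the second after the job is handed in, with the robot touching nothing.
It also fails if it takes over 72 s, if anything falls off the work surface, if the arm or the gripper's body presses on something with over 40 N, if the wrist force passes 120 N, or if a joint passes its speed limit or range.

## Robot

A 6-joint arm with a two-finger parallel gripper is mounted at the origin on the work surface. World frame = base frame: x ahead of the robot, y to its left, z up, the work surface at z = 0. Lengths are in mm, angles in rad, forces in N, time in s.
With the tool pointing down it reaches from about 350 to 875 mm from the base axis. Payload 4.2 kg.
Tool frame: the origin (TCP) lies at the very end of the fingers, on their centre line; the grasp point (between the pads) lies 19 mm behind it (arm.grip_point_offset is the distance from the TCP to the grasp point, in mm); z points along the fingers, y is the direction in which the jaws open and shut (so a half turn about z gives the same grasp; the last joint's range is limited). The gripper opens to 85 mm and grips with 20 to 120 N. Pads are 22 mm wide; open, the fingers measure 114 mm over their backs; the gripper's body (76 mm by 85 mm) begins 54 mm behind the grasp point. The pads swing forward as they close: fully open they stand 13 mm farther back than shut.
Start: joints at [0.259, 0.385, 0.008, 0, -1.194, -0.259], TCP at [624.979, 0.025, 231.312] pointing down, gripper open.
Joint ranges: [-3.14, 3.14], [-1.21, 2.06], [-1.07, 1.41], [-3.16, 2.05], [-2.99, -0.16], [-3.1, 3.1]. Speed limits (rad/s): [2.79, 2.79, 3.14, 3.14, 3.14, 3.14].

## Interface

Orientations are given as a unit quaternion [x, y, z, w].
In Python, from bench import arm gives the robot as it stands.
- The arm moves only by the tool drive_tool, never from a script. Its argument "steps" is a list of rows, each a list of 5 numbers: the shift along the tool's x, y, z in m, then the turn about the tool's z in degrees, then the finger opening in m, from 0 to 0.0854. A call has 1 to 20 rows; each row shifts and turns the commanded pose from where the row before left it, along the tool's axes as they then stand; what a row does not reach is not made up. A row lasts 1/10 s, in which the tool goes at most 50 mm and 8.59 degrees, less where a joint would pass 70% of its speed; a pose out of reach is approached as far as the arm can. A call is refused whole if a number of a shift passes 0.05 or a number of a turn 8.59, either way. A call with a gripper value outside its range is refused whole. The fingers move at their own pace and stop on an object; the grip force is fixed at half the most. Time passes only in rows, so rows that do not move let the fingers close. It gives the time, the measured TCP pose, the force and the opening at its end, in the units of the state.
- arm.read_state(): the state, without advancing time (a new reading comes with each control period).
- arm.get_image(name): name is "scene" or "side" or "wrist"; returns (picture, depth): 400x640x3 uint8, blue, green, red; 400x640 float32, mm along the optical axis (not along the pixel's ray), 0 where there is no reading.
- arm.camera_params(name): a dict with "K" (3x3 intrinsics, pixels), "world_to_cam" (4x4, takes a point from world to camera coordinates); the wrist camera has in their place "mount" (4x4, takes a point from camera to tool coordinates, whose origin is the TCP and whose axes are the flange's). Camera axes: x right, y up, looking along -z (the intrinsics and any distortion apply to the point x, -y, -z); pixel columns grow to the right and rows downward; lengths in mm; the calibration is good to about 2 mm. A picture is of the moment at which its call begins: read the wrist's pose just before it. camera_params takes no time and is no camera call.
- arm.job_done(): hands the job in, once; it reports no verdict.
The state is a dict: "clock": time; "joints": joint angles; "joint_vel": joint speeds; "joint_efforts": joint torques, N m; "position": TCP position; "ee_rot": TCP orientation; "contact_force": force on the tool from outside, world axes, zero at the start; "wrist_torque": the same for the moment, N m; "gripper_width": finger opening in mm.
Only numpy, scipy, OpenCV 4.12 (cv2) and the standard library are available. Lean on these libraries where they do the work, as an engineer would, in place of code of your own. Each camera call takes 0.05 s, during which the arm holds its last target.

## Working session

There is one attempt and no reset: what is moved stays moved. The work goes in short steps, Python scripts to look and compute and a tool call to move; the robot and the scene stay as the last step left them, time stands still between calls to the robot, and variables do not carry over. Pictures are saved under pics/ and viewed, and the job is handed in when it is done.

Besides the shell and the picture viewer there is one more tool, called after "Emit:" as name([rows], argument=value, ...), one row to a line, values as JSON. drive_tool: Moves the arm, as the interface text tells. Its arguments: {"type":"object","properties":{"steps":{"type":"array"}},"required":["steps"]}

```bash
ls; mkdir -p pics; python3 - <<'E'
from bench import arm
import cv2
s=arm.read_state();print(s)
for n in("scene","side","wrist"):
    p,d=arm.get_image(n);cv2.imwrite(f"pics/{n}0.png",p)
    import numpy as np;np.save(f"pics/{n}0.npy",d)
    print(n,arm.camera_params(n))
E
```

```text
pics
{'clock': 0.0, 'joints': array([ 2.58597297e-01,  3.85539741e-01,  6.63084193e-03, -5.14555540e-04,
       -1.19400084e+00, -2.58564785e-01]), 'joint_vel': array([-0.00111226,  0.0004568 ,  0.00067265, -0.00058735, -0.0025941 ,
        0.00029609]), 'joint_efforts': array([-9.55001960e-04, -3.92286408e+01,  1.88399577e+01,  4.18616563e+00,
       -4.72148502e-03,  8.27910434e-07]), 'position': array([6.24414109e+02, 2.13029211e-02, 2.30231391e+02]), 'ee_rot': array([-0.70705074,  0.70716199,  0.000738  , -0.0007932 ]), 'contact_force': array([-0.14237631, -0.18801027,  0.32045014]), 'wrist_torque': array([-0.0125341 , -0.01035484,  0.00584126]), 'gripper_width': 85.41210450651806}
scene {'K': array([[518.03201   ,   0.        , 324.86720915],
       [  0.        , 518.03201   , 190.7823465 ],
       [  0.        ,   0.        ,   1.        ]]), 'world_to_cam': array([[ 8.79651349e-01,  4.75616599e-01,  1.53474126e-03,
        -4.54557234e+02],
       [-3.25192783e-01,  5.99081984e-01,  7.31676452e-01,
         4.15399051e+01],
       [ 3.47078030e-01, -6.44119264e-01,  6.8165036
[... 461 characters left out ...]
6191e+02],
       [-1.83901499e-01,  6.72469141e-01,  7.16913868e-01,
        -1.32117766e+03],
       [ 0.00000000e+00,  0.00000000e+00,  0.00000000e+00,
         1.00000000e+00]])}
wrist {'K': array([[333.94549755,   0.        , 316.57083458],
       [  0.        , 333.94549755, 198.11625225],
       [  0.        ,   0.        ,   1.        ]]), 'mount': array([[-9.13324976e-04,  9.57182968e-01,  2.89482177e-01,
         7.42023539e+01],
       [ 9.99999575e-01,  9.09579363e-04,  1.47472683e-04,
         8.44094072e-01],
       [-1.22148674e-04,  2.89482189e-01, -9.57183393e-01,
        -1.43727583e+02],
       [ 0.00000000e+00,  0.00000000e+00,  0.00000000e+00,
         1.00000000e+00]])}
```

View pics/scene0.png

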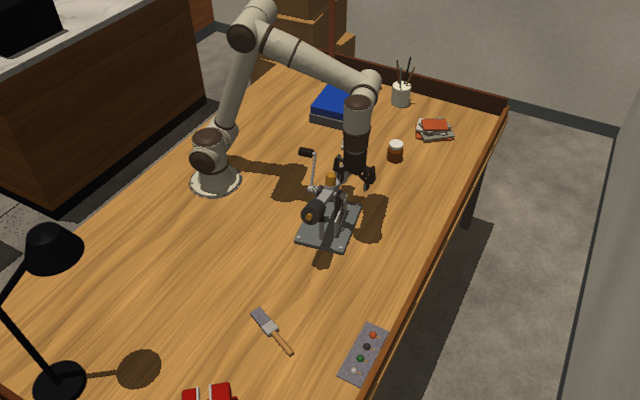

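View pics/side0.png

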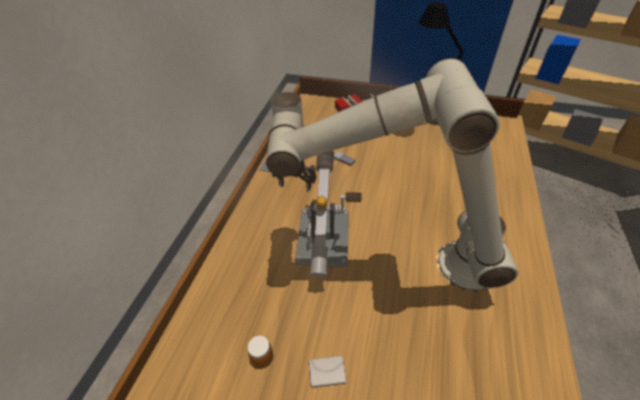

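View pics/wrist0.png

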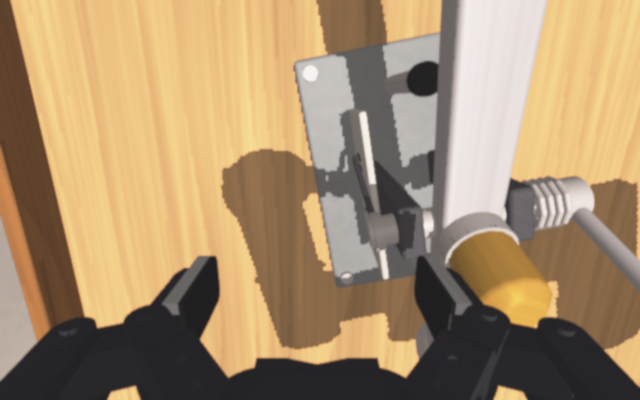

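```bash
python3 - <<'E'
import cv2
a=cv2.imread("pics/scene0.png")[130:280,270:430];cv2.imwrite("pics/c1.png",cv2.resize(a,None,fx=5,fy=4.0 if 0 else 4,interpolation=2)[:600,:800])
a=cv2.imread("pics/side0.png")[140:290,250:400];cv2.imwrite("pics/c2.png",cv2.resize(a,None,fx=4,fy=4,interpolation=2))
E
```

```text
(no output)
```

View pics/c1.png

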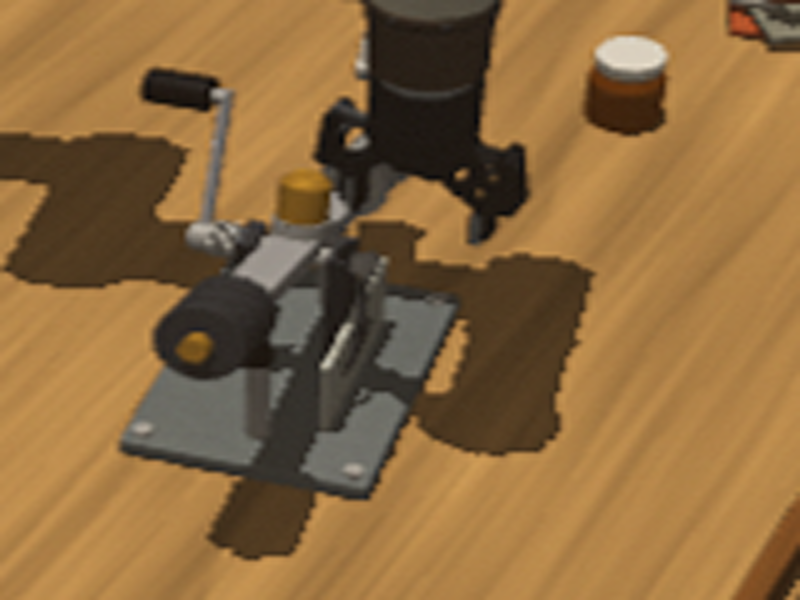

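View pics/c2.png

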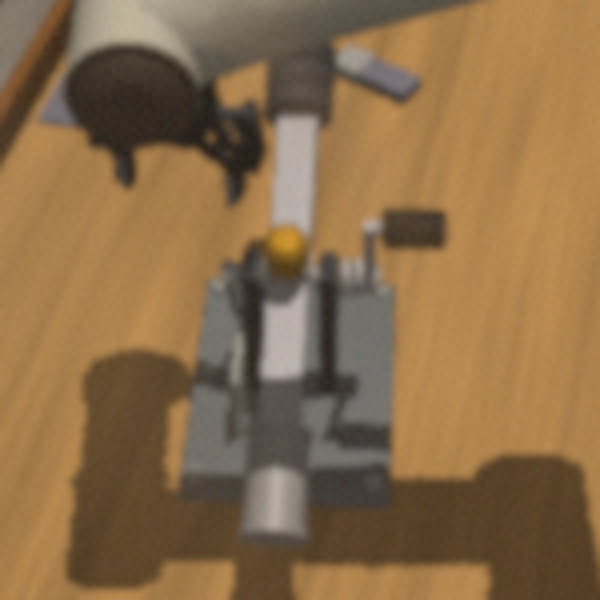

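```bash
cat > h.py <<'E'
import numpy as np,cv2
from scipy.spatial.transform import Rotation as R
def cloud(name,d,cp,st=None):
    K=cp["K"];v,u=np.mgrid[0:400,0:640]
    P=np.stack([(u-K[0,2])/K[0,0]*d,-(v-K[1,2])/K[1,1]*d,-d],-1).reshape(-1,3)
    if name=="wrist":
        M=cp["mount"];Q=P@M[:3,:3].T+M[:3,3]
        Q=Q@R.from_quat(st["ee_rot"]).as_matrix().T+st["position"]
    else:
        M=np.linalg.inv(cp["world_to_cam"]);Q=P@M[:3,:3].T+M[:3,3]
    Q[d.reshape(-1)==0]=np.nan
    return Q.reshape(400,640,3)
E
python3 - <<'E'
from h import *
from bench import arm
s=arm.read_state();print(s["clock"])
for n in("scene","side","wrist"):
    p=cv2.imread(f"pics/{n}0.png").astype(int);d=np.load(f"pics/{n}0.npy")
    Q=cloud(n,d,arm.camera_params(n),s)
    sat=p.max(2)-p.min(2)
    wood=(Q[...,2]<8)&(Q[...,2]>-8)
    print(n,"wood z med",np.nanmedian(Q[...,2][(abs(Q[...,2])<15)&(Q[...,0]>300)&(sat>40)]))
    m=(abs(Q[...,2]-20)<6)&(sat<25)&(Q[...,0]>400)&(Q[...,0]<900)&(abs(Q[...,1])<300)
    pts=Q[m]; print(len(pts))
    r=cv2.minAreaRect(pts[:,:2].astype(np.float32));print(r, np.median(pts[:,2]))
    print(np.percentile(pts,[1,99],axis=0))
    # grip
    g=(Q[...,2]>255)&(Q[...,2]<320)&(p.max(2)<90)&(Q[...,0]>350)&(Q[...,0]<640)&(abs(Q[...,1])<150)
    print("grip",g.sum(),np.nanmedian(Q[g],0) if g.any() else 0, np.percentile(Q[g],[2,98],axis=0) if g.any() else 0)
E
```

```text
0.15
scene wood z med 2.1054434346723383
1405
((531.5324096679688, 2.948150634765625), (188.94017028808594, 266.3570251464844), 11.173253059387207) 21.4076780513667
[[ 454.03156805 -134.30451729   14.50116556]
 [ 639.80241935  134.22333822   25.85597547]]
grip 306 [559.06108389  -2.21971273 293.37382512] [[ 397.89633817 -147.74955754  256.96241895]
 [ 630.41472102   44.84346352  317.08693028]]
side wood z med 1.5138094659873786
1490
((533.068359375, 8.039108276367188), (184.61314392089844, 253.90365600585938), 10.104700088500977) 21.146852810005385
[[ 428.37010372 -117.15294708   15.84861569]
 [ 633.90722872  140.10038073   25.69097628]]
grip 296 [564.16259202  12.1496925  295.44722768] [[ 400.13906339 -147.84854204  256.48060828]
 [ 619.88951721   55.82089736  318.63693673]]
wrist wood z med 1.4569607261636293
20188
((553.0771484375, 5.3703155517578125), (143.53860473632812, 258.2069396972656), 10.194989204406738) 21.368406755701216
[[ 500.73941655 -125.29129457   19.42886263]
 [ 637.88991442  132.0940234    23.41460658]]
grip 21843 [580.90100474 -11.5632478  307.03789483] [[552.7924581  -17.85674868 261.80386405]
 [637.03023921   6.20371293 318.70887642]]
```

Emit:
drive_tool([
  [0,0,-0.04,0,0.0854],
  [0,0,-0.04,0,0.0854],
  [0,0,-0.04,0,0.0854],
  [0,0,-0.03,0,0.0854],
  [-0.0075,0.034,0,0,0.0854],
  [-0.0075,0.034,0,0,0.0854],
  [-0.0075,0.034,0,0,0.0854],
  [-0.0075,0.034,0,0,0.0854],
  [-0.0075,0.034,0,0,0.0854],
  [-0.0075,0.034,0,0,0.0854],
  [0,0,0,-8.4,0.0854],
  [0,0,0,-8.4,0.0854],
  [0,0,0,-8.4,0.0854],
  [0,0,0,-8.4,0.0854],
  [0,0,0,-8.4,0.0854],
  [0,0,0,-8.4,0.0854],
  [0,0,0,-8.4,0.0854],
  [0,0,0,-8.4,0.0854],
  [0,0,0,-8.4,0.0854],
  [0,0,0,-8.4,0.0854],
])

```text
clock: 2.15
position: [420.7, 45.0, 381.1]
ee_rot: [0.999, -0.049, -0.0, 0.0]
contact_force: [0.7, 0.1, -0.4]
gripper_width: 85.3
```

Emit:
drive_tool([
  [0,0,0,-8.4,0.0854],
  [0,0,0,-7.8,0.0854],
  [0,0,0,0,0.0854],
])

```text
clock: 2.45
position: [420.8, 45.0, 381.1]
ee_rot: [0.996, 0.089, -0.0, -0.0]
contact_force: [-0.1, 0.1, -0.4]
gripper_width: 85.1
```

```bash
python3 - <<'E'
from h import *
from bench import arm
s=arm.read_state();print(s["clock"],s["position"],s["ee_rot"],s["joints"],s["contact_force"])
print(R.from_quat(s["ee_rot"]).as_matrix().round(3))
p,d=arm.get_image("wrist");cv2.imwrite("pics/w1.png",p);np.save("pics/w1.npy",d)
np.save("pics/w1s.npy",np.r_[s["position"],s["ee_rot"]])
p,d=arm.get_image("scene");cv2.imwrite("pics/s1.png",p);np.save("pics/s1.npy",d)
cv2.imwrite("pics/s1c.png",cv2.resize(p[120:270,260:420],None,fx=5,fy=4,interpolation=2))
E
```

```text
2.45 [420.76764009  44.98422211 381.08001498] [ 9.96053534e-01  8.87541366e-02 -2.44995833e-04 -8.14946622e-06] [ 4.93582904e-01 -4.83235133e-02 -1.57662529e-01 -2.09157236e-04
 -1.46190130e+00  1.25497836e+00] [-0.09039617  0.12051924 -0.38270856]
[[ 0.984  0.177 -0.   ]
 [ 0.177 -0.984 -0.   ]
 [-0.    -0.    -1.   ]]
```

View pics/w1.png

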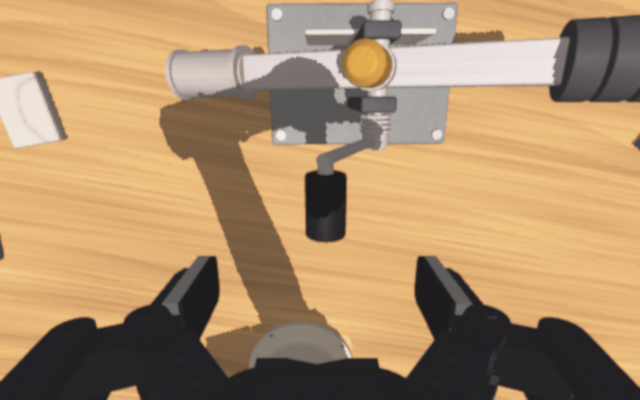

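```bash
python3 - <<'E'
from h import *
from bench import arm
a=np.load("pics/w1s.npy");s=dict(position=a[:3],ee_rot=a[3:])
p=cv2.imread("pics/w1.png").astype(int);d=np.load("pics/w1.npy")
Q=cloud("wrist",d,arm.camera_params("wrist"),s)
sat=p.max(2)-p.min(2)
m=(abs(Q[...,2]-20)<6)&(sat<30)&(Q[...,0]<800)&(abs(Q[...,1])<200);m[:, :200]=0;m[200:]=0
r=cv2.minAreaRect(Q[m][:,:2].astype(np.float32));print(r,np.median(Q[m][:,2]))
# corners px via z=20 plane
g=np.zeros_like(m);g[160:245,295:355]=1;g&=(p.max(2)<80)&(Q[...,2]>200)
G=Q[g];print("grip",g.sum(),np.median(G,0),np.percentile(G,[2,50,98],axis=0))
# nut top
nt=(Q[...,2]>225)&(Q[...,2]<260)&(sat>60);nt[120:]=0
N=Q[nt];print("nut",nt.sum(),cv2.minEnclosingCircle(N[:,:2].astype(np.float32)),np.percentile(N[:,2],[5,50,95]))
yaw=np.radians(10.15)
xh=np.array([np.cos(yaw),np.sin(yaw)]);yh=np.array([-xh[1],xh[0]])
O=np.array([531,3.])
L=np.stack([(Q[...,:2]-O)@xh,(Q[...,:2]-O)@yh,Q[...,2]-165],-1)
b=(abs(L[...,0])<25)&(abs(L[...,1])<150)&(abs(L[...,1])>40)&(L[...,2]>-50)&(L[...,2]<110)&(sat<40)&(p.max(2)>100)
B=L[b];f=np.polyfit(B[:,1],B[:,2],1);print("bar",b.sum(),f,np.arctan(f[0]),np.std(B[:,2]-np.polyval(f,B[:,1])))
f2=np.polyfit(B[:,1],B[:,0],1);print("bar axis",f2,np.percentile(B[:,0],[1,50,99]))
gl=L[g];print("grip local",np.percentile(gl,[2,50,98],axis=0))
nl=L[nt];print("nut local",np.percentile(nl,[2,50,98],axis=0))
E
```

```text
((529.31103515625, 1.5639801025390625), (188.45985412597656, 260.54058837890625), 10.39663314819336) 21.29142680580611
grip 2588 [420.3125726   38.2037053  297.53400316] [[395.43940992  22.92414922 287.65715177]
 [420.3125726   38.2037053  297.53400316]
 [442.09379369  53.15209917 300.22343595]]
nut 1830 ((530.7401733398438, -76.8579330444336), 118.5363998413086) [228.5522508  236.53624912 241.05097099]
bar 10587 [-0.37200024 23.29126899] -0.3561381573907881 5.475963009151525
bar axis [-0.00164269 -1.10010506] [-19.2880141   -0.98535577  18.01640643]
grip local [[-127.85635325   40.30787004  122.65715177]
 [-102.56275351   54.44052325  132.53400316]
 [ -81.67836723   67.73244276  135.22343595]]
nut local [[ -32.24088171 -169.82916215   61.94110341]
 [  -2.65399209   21.12324116   71.53624912]
 [  14.61099417   37.32293385   77.0842681 ]]
```

Emit:
drive_tool([
  [-0.0045,0.0063,-0.0,0,0.0854],
  [0,0,0.03,0,0.0854],
  [0,0,0.03,0,0.0854],
  [0,0,0.03,0,0.0854],
  [0,0,0.027,0,0.0854],
  [0,0,0,0,0.0854],
  [0,0,0,0,0.0854],
])

```text
clock: 3.25
position: [418.0, 37.7, 265.1]
ee_rot: [0.996, 0.089, 0.0, 0.0]
contact_force: [0.3, 0.3, 1.7]
gripper_width: 85.2
```

```bash
python3 - <<'E'
from h import *
from bench import arm
s=arm.read_state();print(s["clock"],s["position"],s["ee_rot"],s["contact_force"])
p,d=arm.get_image("wrist");cv2.imwrite("pics/w2.png",p);np.save("pics/w2.npy",d)
np.save("pics/w2s.npy",np.r_[s["position"],s["ee_rot"]])
E
```

```text
3.25 [418.02338368  37.73850452 265.10978381] [9.96063376e-01 8.86427093e-02 2.96153155e-04 3.66013693e-04] [0.27288732 0.31763159 1.67776943]
```

View pics/w2.png

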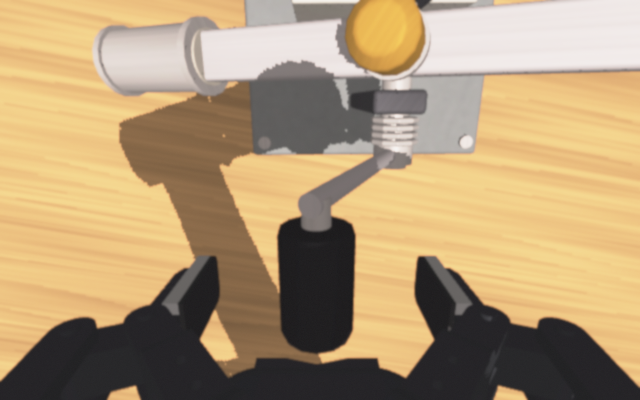

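Emit:
drive_tool([
  [0,0,0,0,0.02],
  [0,0,0,0,0.02],
  [0,0,0,0,0.02],
  [0,0,0,0,0.02],
  [0,0,0,0,0.02],
  [0,0,0,0,0.02],
  [0,0,0,0,0.02],
])

```text
clock: 4.0
position: [417.8, 38.2, 264.8]
ee_rot: [0.996, 0.089, 0.0, -0.0]
contact_force: [-2.0, 1.6, 4.5]
gripper_width: 30.0
```

```bash
cat > obs.py <<'E'
from h import *
from bench import arm
import json,os
yaw=np.radians(10.2);xh=np.array([np.cos(yaw),np.sin(yaw)]);yh=np.array([-xh[1],xh[0]]);O=np.array([530,2.])
def tilt(p,d,s):
    p=p.astype(int);Q=cloud("wrist",d,arm.camera_params("wrist"),s)
    sat=p.max(2)-p.min(2)
    L=np.stack([(Q[...,:2]-O)@xh,(Q[...,:2]-O)@yh,Q[...,2]-166],-1)
    b=(abs(L[...,0])<14)&(abs(L[...,1])<145)&(abs(L[...,1])>38)&(L[...,2]>-45)&(L[...,2]<90)&(sat<45)
    b&=abs(L[...,2]-20)<abs(L[...,1])*.45+8
    B=L[b];f=np.array([0,20.]) if 0 else np.polyfit(B[:,1],B[:,2],1)
    k=np.ones(len(B),bool)
    for _ in range(6):
        r=B[:,2]-np.polyval(f,B[:,1]);k=abs(r)<max(3,1.5*np.median(abs(r))*1.48)
        f=np.polyfit(B[k,1],B[k,2],1)
    return np.arctan(f[0]),f[1]*np.cos(np.arctan(f[0])),k.sum(),r[k].std()
def observe(n,show=True):
    out=[]
    for i in range(n):
        s=arm.read_state();p,d=arm.get_image("wrist")
        t=tilt(p,d,s);q=(s["position"][:2]-O)
        yl=q@yh;xl=q@xh
        aa=-np.arcsin(np.clip(yl/130,-1,1))
        out.append([s["clock"],t[0],aa])
        if show:print("t %.2f tilt %.4f (h %.1f n %d sd %.2f) a %.4f TCP x %.1f y %.1f z %.1f F %s w %.1f"%(s["clock"],*t,aa,xl,yl,s["position"][2],s["contact_force"].round(1),s["gripper_width"]))
    cv2.imwrite("pics/last_%.2f.png"%s["clock"],p)
    return out
E
python3 - <<'E'
from obs import *
observe(3)
E
```

```text
t 4.00 tilt -0.3496 (h 20.1 n 15266 sd 0.81) a -0.4413 TCP x -104.0 y 55.5 z 264.8 F [-2.   1.6  4.5] w 30.0
t 4.05 tilt -0.3496 (h 20.1 n 15289 sd 0.81) a -0.4413 TCP x -104.0 y 55.5 z 264.8 F [-2.5  2.4  4.5] w 30.0
t 4.10 tilt -0.3496 (h 20.1 n 15297 sd 0.81) a -0.4413 TCP x -104.0 y 55.5 z 264.8 F [-3.3  3.2  4.3] w 30.4
```

Emit:
drive_tool([
  [0,0.0057,-0.0025,0,0.02],
  [0,0.0058,-0.0023,0,0.02],
  [0,0.006,-0.002,0,0.02],
  [0,0.006,-0.0017,0,0.02],
  [0,0.0061,-0.0014,0,0.02],
])

```text
clock: 4.65
position: [423.2, 8.6, 274.9]
ee_rot: [0.996, 0.089, 0.0, 0.0]
contact_force: [-1.9, 1.7, 5.3]
gripper_width: 29.8
```

```bash
python3 - <<'E'
from obs import *
observe(4)
E
```

```text
t 4.65 tilt -0.3495 (h 20.2 n 17399 sd 0.81) a -0.1968 TCP x -103.9 y 25.4 z 274.9 F [-1.9  1.7  5.3] w 29.8
t 4.70 tilt -0.3495 (h 20.2 n 17423 sd 0.80) a -0.1928 TCP x -103.9 y 24.9 z 275.0 F [-2.   0.3  4.3] w 30.3
t 4.75 tilt -0.3495 (h 20.2 n 17434 sd 0.80) a -0.1951 TCP x -104.0 y 25.2 z 274.9 F [-2.4  0.9  5.9] w 30.2
t 4.80 tilt -0.3495 (h 20.2 n 17402 sd 0.81) a -0.1967 TCP x -103.9 y 25.4 z 274.8 F [-2.5  0.7  6.1] w 30.2
```

```bash
cat > ctl.py <<'E'
from obs import *
import sys
SF="state.npz"; N=20000
J0,KS,FR,D1,D2=.081,.20,.002,.008,.012
def init():
    g=np.random.default_rng(1)
    X=np.zeros((N,5));X[:,0]=-.35;X[:,2]=g.uniform(-.075,.075,N);X[:,3]=g.uniform(.28,.40,N);X[:,4]=J0*g.normal(1,.03,N)
    np.savez(SF,X=X,t=4.80,y=25.4,plan=np.zeros((0,2)),z=0.)
def prop(X,t0,ts,as_,t1,g):
    dt=.01;n=int(round((t1-t0)/dt))
    for i in range(n):
        ta=t0+i*dt
        a0=np.interp(ta,ts,as_);a1=np.interp(ta+dt,ts,as_);a=(a0+a1)/2;da=(a1-a0)/dt
        th,w,c,k,J=X.T
        T=k*th+c+KS*(a-th)+D2*(da-w)-D1*w
        T=T-np.where(abs(w)>1e-4,np.sign(w)*FR,np.clip(T,-FR,FR))
        w2=w+T/J*dt+g.normal(0,.01*np.sqrt(dt),len(X))*(th>-.3495)
        th2=th+w2*dt
        st=th2<=-.35;th2=np.where(st,-.35,th2);w2=np.where(st&(w2<0),0,w2)
        X[:,0]=th2;X[:,1]=w2;X[:,2]+=g.normal(0,.002*np.sqrt(dt),len(X))
    return X
def update(X,z,g,sg=.0025):
    lw=-.5*np.minimum(((X[:,0]-z)/sg)**2,400);w=np.exp(lw-lw.max());w/=w.sum()
    neff=1/(w**2).sum()
    idx=np.searchsorted(np.cumsum(w),(np.arange(len(X))+g.random())/len(X));idx=np.minimum(idx,len(X)-1)
    X=X[idx]
    sd=X.std(0);X+=g.normal(size=X.shape)*sd*.08
    on=X[:,0]<=-.3497 
    X[on,0]=-.35;X[on,1]=0
    return X,neff
def plan(m,a0,t0,ref,n,H=25,wd=30.,lim=.12):
    # least squares over a increments, ref(t)-> theta ref ; rows .1s
    from scipy.optimize import lsq_linear
    th,w,c,k,J=m
    def sim(da):
        a=a0;x=np.array([th,w]);out=[]
        for i in range(H):
            for j in range(10):
                aa=a+da[i]*(j+.5)/10
                T=k*x[0]+c+KS*(aa-x[0])+D2*(da[i]/.1-x[1])-D1*x[1]
                x=np.array([x[0]+x[1]*.01+.5*T/J*1e-4,x[1]+T/J*.01])
            a+=da[i];out.append(x.copy())
        return np.array(out)
    f0=sim(np.zeros(H))
    g1=sim(np.eye(H)[0])-f0
    G=np.zeros((H,2,H))
    for i in range(H): G[i:,:,i]=g1[:H-i]
    tt=t0+.1*(np.arange(H)+1);r=np.array([ref(t) for t in tt]);rd=np.array([(ref(t+.05)-ref(t-.05))/.1 for t in tt])
    W=np.ones(H)*20;W[-5:]=100
    A=[G[:,0]*W[:,None],G[:,1]*(W*.5)[:,None],np.eye(H)*wd]
    b=[(r-f0[:,0])*W,(rd-f0[:,1])*W*.5,np.zeros(H)]
    A=np.vstack(A);b=np.concatenate(b)
    s=lsq_linear(A,b,(-lim,lim)).x
    tr=sim(s)
    return s,tr
def rows(y,al):
    out=[];yc=y
    for a in al:
        yn=-130*np.sin(a);dy=round(yc-yn,1)
        zc=np.sqrt(130**2-yc**2);yc2=yc-dy;dz=-round(np.sqrt(130**2-yc2**2)-zc,1)
        out.append([dy,dz]);yc=yc2
    return out
def acy(y):return -np.arcsin(y/130)
def main():
    n=int(sys.argv[1]);mode=sys.argv[2];arg=[float(v) for v in sys.argv[3:]]
    g=np.random.default_rng(int(1e3*np.random.rand()))
    S=np.load(SF);X=S["X"];t=float(S["t"]);y=float(S["y"]);P=S["plan"]
    ts=[t];ys=[y]
    for r in P: ts.append(ts[-1]+.1);ys.append(ys[-1]-r[0])
    as_=[acy(v) for v in ys]
    zs=observe(n,False)
    if abs(zs[0][0]-ts[-1])>.006: print("!!! CLOCK MISMATCH",zs[0][0],ts[-1])
    for z in zs:
        X=prop(X,t,ts,as_,z[0],g);t=z[0]
        X,ne=update(X,z[1],g)
        print("t %.2f th %.4f a_meas %.4f a_cmd %.4f neff %d"%(z[0],z[1],z[2],as_[-1],ne))
    s=arm.read_state();t1=s["clock"];X=prop(X,t,ts,as_,t1,g);t=t1
    m=X.mean(0);print("F",s["contact_force"].round(1),"z",s["position"][2].round(1))
    print("now t %.2f th %.4f w %.4f c %.4f k %.3f J %.4f | sd"%(t,*m),X.std(0).round(4))
    y=ys[-1];a0=acy(y)
    if mode=="ramp": al=[a0+arg[0]*(i+1) for i in range(int(arg[1]))]
    else:
        nr=int(arg[0])
        if mode=="bal":
            T=arg[1];th0,w0=m[0],m[1]
            def ref(tq):
                u=np.clip((tq-t)/T,0,1);return th0*(1-(10*u**3-15*u**4+6*u**5))
        elif mode=="low":  # absolute schedule: start time, duration, from, to
            t_s,T,A,B=arg[1:5]
            def ref(tq):
                u=np.clip((tq-t_s)/T,0,1);return A+(B-A)*(10*u**3-15*u**4+6*u**5)
        d,tr=plan(m,a0,t,ref,nr);al=list(a0+np.cumsum(d)[:nr])
        print("pred th",tr[:nr+6,0].round(3),"w",tr[nr-1,1].round(3))
    rw=rows(y,al)
    print("a plan",np.round(al,3))
    print("steps",[[0,round(r[0]/1000,4),round(r[1]/1000,4),0,0.02] for r in rw])
    np.savez(SF,X=X,t=t,y=y,plan=np.array(rw).reshape(-1,2))
    open("log.txt","a").write(json.dumps([zs,rw])+"\n")
if __name__=="__main__":
    main()
E
python3 - <<'E'
import sys;sys.argv=["x"]
import ctl;ctl.init()
# offline test of planner
import numpy as np
m=[-.33,.08,.02,.34,.081]
s,tr=ctl.plan(m,.2,0,lambda t:-.33*(1-np.clip(t/1.5,0,1)),6)
print(s.round(3),tr[:,0].round(3))
print(ctl.rows(25.4,[-.15,-.11,-.07]))
np=ctl.np;S=dict(np.load("state.npz"));S["plan"]=np.array(ctl.rows(25.4,[-.16,-.12,-.08]));np.savez("state.npz",**S);print(S["plan"])
E
```

```text
[ 0.044  0.015 -0.006 -0.021 -0.031 -0.037 -0.041 -0.042 -0.042 -0.041
 -0.039 -0.037 -0.034 -0.029 -0.022 -0.013 -0.004  0.003  0.008  0.011
  0.014  0.017  0.013  0.008  0.003] [-0.321 -0.308 -0.293 -0.275 -0.254 -0.231 -0.207 -0.182 -0.157 -0.132
 -0.109 -0.087 -0.068 -0.051 -0.036 -0.024 -0.015 -0.009 -0.004 -0.001
 -0.     0.     0.     0.    -0.   ]
[[np.float64(6.0), np.float64(-1.0)], [np.float64(5.1), np.float64(-0.7)], [np.float64(5.2), np.float64(-0.5)]]
[[ 4.7 -0.8]
 [ 5.1 -0.7]
 [ 5.2 -0.5]]
```

```bash
sed -i 's/t=4.80,/t=4.85,/; s/round(r\[0\]\/1000,4),round(r\[1\]\/1000,4)/round(float(r[0])\/1000,4),round(float(r[1])\/1000,4)/' ctl.py
python3 - <<'E'
import numpy as np
S=dict(np.load("state.npz"));S["t"]=4.85;np.savez("state.npz",**S)
from bench import arm;print(arm.read_state()["clock"])
E
```

```text
4.85
```

Emit:
drive_tool([
  [0,0.0047,-0.0008,0,0.02],
  [0,0.0051,-0.0007,0,0.02],
  [0,0.0052,-0.0005,0,0.02],
])

```text
clock: 5.15
position: [425.9, -6.1, 276.9]
ee_rot: [0.996, 0.089, 0.001, 0.0]
contact_force: [-2.4, 0.9, 5.9]
gripper_width: 30.3
```

```bash
time python3 ctl.py 2 ramp 0.04 3
```

```text
t 5.15 th -0.3495 a_meas -0.0805 a_cmd -0.0801 neff 19851
t 5.20 th -0.3495 a_meas -0.0770 a_cmd -0.0801 neff 19894
F [-2.4  0.6  6.3] z 276.9
now t 5.25 th -0.3499 w 0.0007 c -0.0018 k 0.341 J 0.0810 | sd [0.0005 0.0043 0.0431 0.0344 0.0024]
a plan [-0.04 -0.    0.04]
steps [[0, 0.0052, -0.0003, 0, 0.02], [0, 0.0052, -0.0001, 0, 0.02], [0, 0.0052, 0.0001, 0, 0.02]]
real	0m2.594s
user	0m2.406s
sys	0m0.171s
```

Emit:
drive_tool([
  [0,0.0052,-0.0003,0,0.02],
  [0,0.0052,-0.0001,0,0.02],
  [0,0.0052,0.0001,0,0.02],
])

```text
clock: 5.55
position: [428.7, -21.6, 277.3]
ee_rot: [0.996, 0.089, 0.001, 0.0]
contact_force: [-1.6, -0.3, 5.6]
gripper_width: 30.2
```

```bash
python3 ctl.py 2 ramp 0.04 3
```

```text
t 5.55 th -0.3493 a_meas 0.0409 a_cmd 0.0400 neff 18488
t 5.60 th -0.3494 a_meas 0.0444 a_cmd 0.0400 neff 19628
F [-2.2 -0.   5.8] z 277.3
now t 5.65 th -0.3498 w 0.0018 c -0.0093 k 0.343 J 0.0810 | sd [0.0009 0.0072 0.0393 0.0347 0.0025]
a plan [0.08 0.12 0.16]
steps [[0, 0.0052, 0.0003, 0, 0.02], [0, 0.0052, 0.0005, 0, 0.02], [0, 0.0051, 0.0007, 0, 0.02]]
```

Emit:
drive_tool([
  [0,0.0052,0.0003,0,0.02],
  [0,0.0052,0.0005,0,0.02],
  [0,0.0051,0.0007,0,0.02],
])

```text
clock: 5.95
position: [431.5, -37.0, 275.7]
ee_rot: [0.996, 0.089, 0.001, 0.001]
contact_force: [-1.1, -0.5, 5.1]
gripper_width: 30.3
```

```bash
python3 ctl.py 2 ramp 0.03 3
```

```text
t 5.95 th -0.3492 a_meas 0.1619 a_cmd 0.1599 neff 17302
t 6.00 th -0.3492 a_meas 0.1653 a_cmd 0.1599 neff 19508
F [-1.  -0.5  5.7] z 275.7
now t 6.05 th -0.3497 w 0.0025 c -0.0208 k 0.344 J 0.0810 | sd [0.0011 0.0085 0.033  0.0349 0.0025]
a plan [0.19 0.22 0.25]
steps [[0, 0.0038, 0.0007, 0, 0.02], [0, 0.0039, 0.0008, 0, 0.02], [0, 0.0038, 0.0009, 0, 0.02]]
```

Emit:
drive_tool([
  [0,0.0038,0.0007,0,0.02],
  [0,0.0039,0.0008,0,0.02],
  [0,0.0038,0.0009,0,0.02],
])

```text
clock: 6.35
position: [433.6, -48.4, 273.4]
ee_rot: [0.996, 0.089, 0.001, 0.001]
contact_force: [-1.4, -0.9, 5.4]
gripper_width: 30.1
```

```bash
sed -i 's/sg=.0025/sg=.0015/' ctl.py; python3 ctl.py 2 ramp 0.03 3
```

```text
t 6.35 th -0.3489 a_meas 0.2527 a_cmd 0.2503 neff 16791
t 6.40 th -0.3491 a_meas 0.2556 a_cmd 0.2503 neff 19413
F [-1.3 -1.4  5.8] z 273.3
now t 6.45 th -0.3497 w 0.0023 c -0.0301 k 0.345 J 0.0810 | sd [0.0009 0.007  0.0278 0.0349 0.0025]
a plan [0.28 0.31 0.34]
steps [[0, 0.0038, 0.001, 0, 0.02], [0, 0.0037, 0.0011, 0, 0.02], [0, 0.0037, 0.0012, 0, 0.02]]
```

Emit:
drive_tool([
  [0,0.0038,0.001,0,0.02],
  [0,0.0037,0.0011,0,0.02],
  [0,0.0037,0.0012,0,0.02],
])

```text
clock: 6.75
position: [435.6, -59.4, 269.9]
ee_rot: [0.996, 0.089, 0.001, 0.001]
contact_force: [0.2, -0.8, 4.4]
gripper_width: 30.3
```

```bash
python3 ctl.py 2 ramp 0.03 3
```

```text
t 6.75 th -0.3474 a_meas 0.3431 a_cmd 0.3404 neff 12170
t 6.80 th -0.3464 a_meas 0.3457 a_cmd 0.3404 neff 7874
F [-1.1 -1.2  5.2] z 269.9
now t 6.85 th -0.3454 w 0.0324 c -0.0109 k 0.340 J 0.0810 | sd [0.0024 0.0159 0.0189 0.0353 0.0025]
a plan [0.37 0.4  0.43]
steps [[0, 0.0037, 0.0014, 0, 0.02], [0, 0.0036, 0.0015, 0, 0.02], [0, 0.0035, 0.0015, 0, 0.02]]
```

```bash
python3 - <<'E'
import numpy as np
S=dict(np.load("state.npz"));S["plan"]=np.zeros((0,2));np.savez("state.npz",**S)
E
python3 ctl.py 2 bal 4 2.0
```

```text
t 6.85 th -0.3450 a_meas 0.3443 a_cmd 0.3404 neff 14238
t 6.90 th -0.3431 a_meas 0.3433 a_cmd 0.3404 neff 17115
F [-1.  -0.9  5.5] z 269.9
now t 6.95 th -0.3406 w 0.0502 c -0.0065 k 0.338 J 0.0810 | sd [0.0014 0.0091 0.0128 0.0358 0.0025]
pred th [-0.335 -0.326 -0.315 -0.301 -0.285 -0.265 -0.244 -0.22  -0.195 -0.169] w 0.152
a plan [0.357 0.369 0.376 0.375]
steps [[0, 0.002, 0.0007, 0, 0.02], [0, 0.0015, 0.0006, 0, 0.02], [0, 0.0008, 0.0003, 0, 0.02], [0, -0.0, -0.0, 0, 0.02]]
```

Emit:
drive_tool([
  [0,0.002,0.0007,0,0.02],
  [0,0.0015,0.0006,0,0.02],
  [0,0.0008,0.0003,0,0.02],
  [0,0,0,0,0.02],
])

```text
clock: 7.35
position: [436.4, -63.6, 268.4]
ee_rot: [0.996, 0.089, 0.001, 0.001]
contact_force: [-0.5, -1.9, 4.8]
gripper_width: 30.1
```

```bash
python3 ctl.py 2 bal 3 1.6
```

```text
t 7.35 th -0.3080 a_meas 0.3781 a_cmd 0.3757 neff 4195
t 7.40 th -0.3013 a_meas 0.3777 a_cmd 0.3757 neff 16251
F [-0.3 -1.4  4.5] z 268.4
now t 7.45 th -0.2940 w 0.1507 c -0.0091 k 0.337 J 0.0812 | sd [0.0014 0.01   0.0123 0.0357 0.0025]
pred th [-0.278 -0.26  -0.241 -0.221 -0.199 -0.177 -0.154 -0.131 -0.109] w 0.198
a plan [0.337 0.311 0.292]
steps [[0, -0.0047, -0.0017, 0, 0.02], [0, -0.0032, -0.0011, 0, 0.02], [0, -0.0023, -0.0007, 0, 0.02]]
```

Emit:
drive_tool([
  [0,-0.0047,-0.0017,0,0.02],
  [0,-0.0032,-0.0011,0,0.02],
  [0,-0.0023,-0.0007,0,0.02],
])

```text
clock: 7.75
position: [434.5, -53.2, 272.0]
ee_rot: [0.996, 0.089, 0.001, 0.001]
contact_force: [-1.1, -0.6, 6.0]
gripper_width: 30.7
```

```bash
python3 ctl.py 2 bal 3 1.4
```

```text
t 7.75 th -0.2416 a_meas 0.2922 a_cmd 0.2926 neff 6921
t 7.80 th -0.2319 a_meas 0.2908 a_cmd 0.2926 neff 16106
F [-1.  -0.9  6.1] z 272.0
now t 7.85 th -0.2217 w 0.2067 c -0.0083 k 0.339 J 0.0812 | sd [0.0015 0.011  0.0108 0.0347 0.0025]
pred th [-0.201 -0.18  -0.159 -0.139 -0.119 -0.1   -0.083 -0.066 -0.051] w 0.204
a plan [0.231 0.192 0.166]
steps [[0, -0.0078, -0.0021, 0, 0.02], [0, -0.0049, -0.0011, 0, 0.02], [0, -0.0033, -0.0006, 0, 0.02]]
```

Emit:
drive_tool([
  [0,-0.0078,-0.0021,0,0.02],
  [0,-0.0049,-0.0011,0,0.02],
  [0,-0.0033,-0.0006,0,0.02],
])

```text
clock: 8.15
position: [431.6, -37.3, 275.7]
ee_rot: [0.996, 0.089, 0.001, 0.0]
contact_force: [-0.1, -1.1, 4.7]
gripper_width: 30.4
```

```bash
python3 ctl.py 2 bal 3 1.3
```

```text
t 8.15 th -0.1611 a_meas 0.1639 a_cmd 0.1661 neff 5949
t 8.20 th -0.1517 a_meas 0.1621 a_cmd 0.1661 neff 15858
F [-0.5 -0.6  4.6] z 275.7
now t 8.25 th -0.1421 w 0.1889 c -0.0103 k 0.333 J 0.0812 | sd [0.0016 0.0117 0.0075 0.0293 0.0025]
pred th [-0.124 -0.106 -0.09  -0.076 -0.062 -0.05  -0.039 -0.029 -0.02 ] w 0.153
a plan [0.122 0.096 0.082]
steps [[0, -0.0057, -0.0008, 0, 0.02], [0, -0.0033, -0.0004, 0, 0.02], [0, -0.0018, -0.0002, 0, 0.02]]
```

Emit:
drive_tool([
  [0,-0.0057,-0.0008,0,0.02],
  [0,-0.0033,-0.0004,0,0.02],
  [0,-0.0018,-0.0002,0,0.02],
])

```text
clock: 8.55
position: [429.6, -26.6, 277.0]
ee_rot: [0.996, 0.089, 0.001, 0.0]
contact_force: [-0.1, -0.4, 5.6]
gripper_width: 30.0
```

```bash
python3 ctl.py 2 bal 4 1.2
```

```text
t 8.55 th -0.0924 a_meas 0.0798 a_cmd 0.0824 neff 5804
t 8.60 th -0.0856 a_meas 0.0792 a_cmd 0.0824 neff 16104
F [-0.2 -0.   5.3] z 277.0
now t 8.65 th -0.0790 w 0.1295 c -0.0113 k 0.329 J 0.0812 | sd [0.0015 0.0101 0.0044 0.0219 0.0025]
pred th [-0.067 -0.056 -0.046 -0.037 -0.03  -0.023 -0.017 -0.012 -0.007 -0.004] w 0.082
a plan [0.064 0.056 0.053 0.051]
steps [[0, -0.0023, -0.0002, 0, 0.02], [0, -0.0011, -0.0001, 0, 0.02], [0, -0.0004, -0.0, 0, 0.02], [0, -0.0002, -0.0, 0, 0.02]]
```

Emit:
drive_tool([
  [0,-0.0023,-0.0002,0,0.02],
  [0,-0.0011,-0.0001,0,0.02],
  [0,-0.0004,0,0,0.02],
  [0,-0.0002,0,0,0.02],
])

```text
clock: 9.05
position: [428.9, -22.8, 277.3]
ee_rot: [0.996, 0.089, 0.0, 0.0]
contact_force: [-0.9, -0.5, 5.4]
gripper_width: 30.2
```

```bash
python3 ctl.py 2 bal 5 1.0
```

```text
t 9.05 th -0.0375 a_meas 0.0500 a_cmd 0.0516 neff 4804
t 9.10 th -0.0337 a_meas 0.0500 a_cmd 0.0516 neff 16359
F [ 0.6 -0.7  5.4] z 277.3
now t 9.15 th -0.0302 w 0.0684 c -0.0104 k 0.331 J 0.0812 | sd [0.0014 0.0091 0.0026 0.0167 0.0023]
pred th [-0.024 -0.018 -0.014 -0.01  -0.006 -0.004 -0.001  0.     0.001  0.002
  0.002] w 0.03
a plan [0.042 0.038 0.036 0.035 0.035]
steps [[0, -0.0012, -0.0001, 0, 0.02], [0, -0.0006, -0.0, 0, 0.02], [0, -0.0002, -0.0, 0, 0.02], [0, -0.0001, -0.0, 0, 0.02], [0, -0.0001, -0.0, 0, 0.02]]
```

Emit:
drive_tool([
  [0,-0.0012,-0.0001,0,0.02],
  [0,-0.0006,0,0,0.02],
  [0,-0.0002,0,0,0.02],
  [0,-0.0001,0,0,0.02],
  [0,-0.0001,0,0,0.02],
])

```text
clock: 9.65
position: [428.5, -20.7, 277.3]
ee_rot: [0.996, 0.089, 0.001, 0.0]
contact_force: [-1.1, -0.1, 6.0]
gripper_width: 30.2
```

```bash
python3 ctl.py 2 bal 6 1.0
```

```text
t 9.65 th -0.0065 a_meas 0.0333 a_cmd 0.0346 neff 4255
t 9.70 th -0.0051 a_meas 0.0333 a_cmd 0.0346 neff 16333
F [-1.  -0.9  4.7] z 277.3
now t 9.75 th -0.0043 w 0.0187 c -0.0096 k 0.334 J 0.0812 | sd [0.0014 0.0084 0.0019 0.014  0.0022]
pred th [-0.003 -0.001 -0.     0.     0.001  0.001  0.001  0.001  0.001  0.001
  0.001  0.001] w 0.002
a plan [0.034 0.035 0.037 0.039 0.04  0.042]
steps [[0, -0.0, -0.0, 0, 0.02], [0, 0.0001, 0.0, 0, 0.02], [0, 0.0002, 0.0, 0, 0.02], [0, 0.0002, 0.0, 0, 0.02], [0, 0.0002, 0.0, 0, 0.02], [0, 0.0002, 0.0, 0, 0.02]]
```

Emit:
drive_tool([
  [0,0,0,0,0.02],
  [0,0.0001,0,0,0.02],
  [0,0.0002,0,0,0.02],
  [0,0.0002,0,0,0.02],
  [0,0.0002,0,0,0.02],
  [0,0.0002,0,0,0.02],
])

```text
clock: 10.35
position: [428.7, -21.5, 277.3]
ee_rot: [0.996, 0.089, 0.001, 0.0]
contact_force: [-0.8, -0.7, 5.2]
gripper_width: 30.1
```

```bash
python3 ctl.py 2 bal 7 1.0
```

```text
t 10.35 th -0.0004 a_meas 0.0403 a_cmd 0.0416 neff 5505
t 10.40 th -0.0005 a_meas 0.0404 a_cmd 0.0416 neff 17049
F [-1.4 -0.7  4.8] z 277.3
now t 10.45 th -0.0008 w -0.0019 c -0.0093 k 0.335 J 0.0811 | sd [0.0012 0.0049 0.0019 0.0133 0.0022]
pred th [-0.001 -0.001 -0.001 -0.001 -0.001 -0.001 -0.001 -0.001 -0.001 -0.001
 -0.001 -0.001 -0.001] w 0.001
a plan [0.045 0.048 0.049 0.05  0.05  0.05  0.05 ]
steps [[0, 0.0005, 0.0, 0, 0.02], [0, 0.0003, 0.0, 0, 0.02], [0, 0.0002, 0.0, 0, 0.02], [0, 0.0001, 0.0, 0, 0.02], [0, 0.0, -0.0, 0, 0.02], [0, -0.0, -0.0, 0, 0.02], [0, -0.0001, -0.0, 0, 0.02]]
```

Nearly balanced; continuing.

Emit:
drive_tool([
  [0,0.0005,0,0,0.02],
  [0,0.0003,0,0,0.02],
  [0,0.0002,0,0,0.02],
  [0,0.0001,0,0,0.02],
  [0,0,0,0,0.02],
  [0,0,0,0,0.02],
  [0,-0.0001,0,0,0.02],
])

```text
clock: 11.15
position: [428.8, -22.5, 277.3]
ee_rot: [0.996, 0.089, 0.0, 0.0]
contact_force: [-1.1, -0.7, 5.7]
gripper_width: 30.1
```

```bash
python3 ctl.py 2 bal 8 1.0
```

```text
t 11.15 th -0.0006 a_meas 0.0479 a_cmd 0.0493 neff 9942
t 11.20 th -0.0005 a_meas 0.0479 a_cmd 0.0493 neff 17836
F [-0.5  0.4  5.9] z 277.3
now t 11.25 th -0.0005 w 0.0010 c -0.0093 k 0.334 J 0.0811 | sd [0.0011 0.0046 0.0018 0.0134 0.0023]
pred th [-0. -0. -0. -0.  0.  0.  0.  0.  0.  0.  0.  0.  0.  0.] w 0.0
a plan [0.048 0.047 0.046 0.046 0.046 0.046 0.046 0.046]
steps [[0, -0.0002, -0.0, 0, 0.02], [0, -0.0001, -0.0, 0, 0.02], [0, -0.0001, -0.0, 0, 0.02], [0, -0.0, -0.0, 0, 0.02], [0, -0.0001, -0.0, 0, 0.02], [0, 0.0, -0.0, 0, 0.02], [0, 0.0, -0.0, 0, 0.02], [0, 0.0, -0.0, 0, 0.02]]
```

Emit:
drive_tool([
  [0,-0.0002,0,0,0.02],
  [0,-0.0001,0,0,0.02],
  [0,-0.0001,0,0,0.02],
  [0,0,0,0,0.02],
  [0,-0.0001,0,0,0.02],
  [0,0,0,0,0.02],
  [0,0,0,0,0.02],
  [0,0,0,0,0.02],
])

```text
clock: 12.05
position: [428.8, -22.0, 277.3]
ee_rot: [0.996, 0.089, 0.0, 0.0]
contact_force: [-0.3, 1.2, 5.1]
gripper_width: 30.5
```

```bash
python3 ctl.py 2 bal 8 1.0; ls pics
```

```text
t 12.05 th -0.0005 a_meas 0.0441 a_cmd 0.0454 neff 9290
t 12.10 th -0.0005 a_meas 0.0440 a_cmd 0.0454 neff 17790
F [-0.3 -1.1  6.1] z 277.3
now t 12.15 th -0.0006 w -0.0005 c -0.0093 k 0.334 J 0.0811 | sd [0.0011 0.0044 0.0018 0.0134 0.0023]
pred th [-0.001 -0.001 -0.001 -0.001 -0.001 -0.001 -0.001 -0.001 -0.    -0.
 -0.    -0.    -0.    -0.   ] w 0.001
a plan [0.047 0.047 0.048 0.048 0.048 0.048 0.047 0.047]
steps [[0, 0.0002, 0.0, 0, 0.02], [0, 0.0001, 0.0, 0, 0.02], [0, 0.0, -0.0, 0, 0.02], [0, 0.0, -0.0, 0, 0.02], [0, 0.0, -0.0, 0, 0.02], [0, -0.0, -0.0, 0, 0.02], [0, -0.0, -0.0, 0, 0.02], [0, -0.0001, -0.0, 0, 0.02]]
c1.png
c2.png
last_10.40.png
last_11.20.png
last_12.10.png
last_4.10.png
last_4.80.png
last_5.20.png
last_5.60.png
last_6.00.png
last_6.40.png
last_6.80.png
last_6.90.png
last_7.40.png
last_7.80.png
last_8.20.png
last_8.60.png
last_9.10.png
last_9.70.png
s1.npy
s1.png
s1c.png
scene0.npy
scene0.png
side0.npy
side0.png
w1.npy
w1.png
w1s.npy
w2.npy
w2.png
w2s.npy
wrist0.npy
wrist0.png
```

Emit:
drive_tool([
  [0,0.0002,0,0,0.02],
  [0,0.0001,0,0,0.02],
  [0,0,0,0,0.02],
  [0,0,0,0,0.02],
  [0,0,0,0,0.02],
  [0,0,0,0,0.02],
  [0,0,0,0,0.02],
  [0,-0.0001,0,0,0.02],
])

```text
clock: 12.95
position: [428.8, -22.2, 277.3]
ee_rot: [0.996, 0.089, 0.0, 0.0]
contact_force: [-1.7, -0.5, 5.4]
gripper_width: 30.4
```

```bash
python3 ctl.py 2 bal 8 1.0
```

```text
t 12.95 th -0.0005 a_meas 0.0456 a_cmd 0.0469 neff 9381
t 13.00 th -0.0006 a_meas 0.0455 a_cmd 0.0469 neff 17800
F [-1.3 -0.5  5.3] z 277.3
now t 13.05 th -0.0006 w -0.0001 c -0.0094 k 0.334 J 0.0811 | sd [0.0011 0.0044 0.0018 0.0136 0.0023]
pred th [-0.001 -0.001 -0.001 -0.001 -0.    -0.    -0.    -0.    -0.    -0.
 -0.    -0.    -0.    -0.   ] w 0.001
a plan [0.047 0.048 0.048 0.048 0.048 0.048 0.047 0.047]
steps [[0, 0.0001, 0.0, 0, 0.02], [0, 0.0, -0.0, 0, 0.02], [0, 0.0, -0.0, 0, 0.02], [0, 0.0, -0.0, 0, 0.02], [0, 0.0, -0.0, 0, 0.02], [0, -0.0, -0.0, 0, 0.02], [0, -0.0, -0.0, 0, 0.02], [0, -0.0001, -0.0, 0, 0.02]]
```

View pics/last_12.10.png

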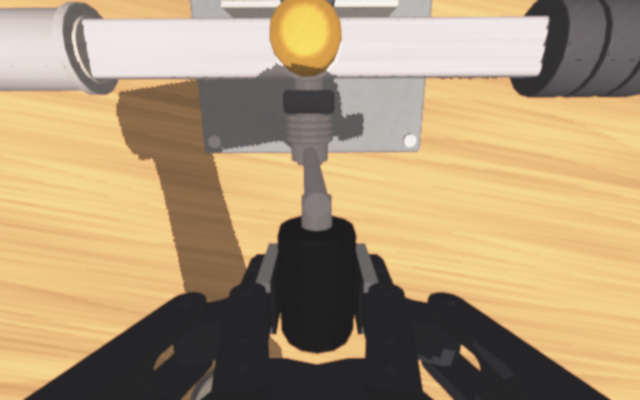

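Emit:
drive_tool([
  [0,0.0001,0,0,0.02],
  [0,0,0,0,0.02],
  [0,0,0,0,0.02],
  [0,0,0,0,0.02],
  [0,0,0,0,0.02],
  [0,0,0,0,0.02],
  [0,0,0,0,0.02],
  [0,-0.0001,0,0,0.02],
])

```text
clock: 13.85
position: [428.8, -22.2, 277.3]
ee_rot: [0.996, 0.089, 0.0, 0.0]
contact_force: [-0.9, -0.0, 5.5]
gripper_width: 30.4
```

```bash
python3 ctl.py 2 bal 10 1.0
```

```text
t 13.85 th -0.0005 a_meas 0.0457 a_cmd 0.0469 neff 9269
t 13.90 th -0.0006 a_meas 0.0456 a_cmd 0.0469 neff 17806
F [-1.5 -0.2  5.1] z 277.3
now t 13.95 th -0.0005 w -0.0001 c -0.0094 k 0.334 J 0.0811 | sd [0.0011 0.0043 0.0018 0.0136 0.0023]
pred th [-0.001 -0.001 -0.001 -0.001 -0.    -0.    -0.    -0.    -0.    -0.
 -0.    -0.    -0.    -0.    -0.    -0.   ] w 0.0
a plan [0.047 0.048 0.048 0.048 0.048 0.048 0.047 0.047 0.047 0.047]
steps [[0, 0.0001, 0.0, 0, 0.02], [0, 0.0, -0.0, 0, 0.02], [0, 0.0, -0.0, 0, 0.02], [0, 0.0, -0.0, 0, 0.02], [0, 0.0, -0.0, 0, 0.02], [0, -0.0, -0.0, 0, 0.02], [0, -0.0, -0.0, 0, 0.02], [0, -0.0001, -0.0, 0, 0.02], [0, 0.0, -0.0, 0, 0.02], [0, 0.0, -0.0, 0, 0.02]]
```

Emit:
drive_tool([
  [0,0.0001,0,0,0.02],
  [0,0,0,0,0.02],
  [0,0,0,0,0.02],
  [0,0,0,0,0.02],
  [0,0,0,0,0.02],
  [0,0,0,0,0.02],
  [0,0,0,0,0.02],
  [0,-0.0001,0,0,0.02],
  [0,0,0,0,0.02],
  [0,0,0,0,0.02],
])

```text
clock: 14.95
position: [428.8, -22.2, 277.3]
ee_rot: [0.996, 0.089, 0.0, 0.0]
contact_force: [-0.8, -1.3, 5.5]
gripper_width: 30.3
```

```bash
python3 ctl.py 2 low 7 15.05 4.5 0 -0.352
```

```text
t 14.95 th -0.0005 a_meas 0.0456 a_cmd 0.0469 neff 7798
t 15.00 th -0.0005 a_meas 0.0456 a_cmd 0.0469 neff 17676
F [-1.5 -0.6  5.3] z 277.3
now t 15.05 th -0.0005 w -0.0001 c -0.0094 k 0.334 J 0.0810 | sd [0.0011 0.0044 0.0018 0.0137 0.0023]
pred th [-0.001 -0.001 -0.002 -0.003 -0.005 -0.008 -0.012 -0.017 -0.022 -0.029
 -0.037 -0.045 -0.054] w -0.042
a plan [0.039 0.032 0.026 0.022 0.018 0.016 0.015]
steps [[0, -0.001, -0.0, 0, 0.02], [0, -0.0009, -0.0, 0, 0.02], [0, -0.0008, -0.0, 0, 0.02], [0, -0.0006, -0.0, 0, 0.02], [0, -0.0004, -0.0, 0, 0.02], [0, -0.0003, -0.0, 0, 0.02], [0, -0.0002, -0.0, 0, 0.02]]
```

Emit:
drive_tool([
  [0,-0.001,0,0,0.02],
  [0,-0.0009,0,0,0.02],
  [0,-0.0008,0,0,0.02],
  [0,-0.0006,0,0,0.02],
  [0,-0.0004,0,0,0.02],
  [0,-0.0003,0,0,0.02],
  [0,-0.0002,0,0,0.02],
])

```text
clock: 15.75
position: [428.0, -18.1, 277.4]
ee_rot: [0.996, 0.089, 0.0, 0.0]
contact_force: [-0.9, -0.1, 5.3]
gripper_width: 30.3
```

```bash
python3 ctl.py 2 low 5 15.05 4.5 0 -0.352
```

```text
t 15.75 th -0.0058 a_meas 0.0133 a_cmd 0.0146 neff 6319
t 15.80 th -0.0069 a_meas 0.0131 a_cmd 0.0146 neff 16458
F [-0.6  0.4  5.1] z 277.4
now t 15.85 th -0.0082 w -0.0268 c -0.0088 k 0.334 J 0.0810 | sd [0.0014 0.0077 0.0017 0.0138 0.0023]
pred th [-0.011 -0.016 -0.023 -0.031 -0.04  -0.051 -0.063 -0.076 -0.09  -0.105
 -0.12 ] w -0.102
a plan [-0.005 -0.014 -0.015 -0.011 -0.002]
steps [[0, -0.0025, -0.0, 0, 0.02], [0, -0.0012, 0.0, 0, 0.02], [0, -0.0002, 0.0, 0, 0.02], [0, 0.0006, -0.0, 0, 0.02], [0, 0.0012, -0.0, 0, 0.02]]
```

Emit:
drive_tool([
  [0,-0.0025,0,0,0.02],
  [0,-0.0012,0,0,0.02],
  [0,-0.0002,0,0,0.02],
  [0,0.0006,0,0,0.02],
  [0,0.0012,0,0,0.02],
])

```text
clock: 16.35
position: [427.7, -16.0, 277.4]
ee_rot: [0.996, 0.089, 0.001, 0.0]
contact_force: [-1.6, 0.8, 4.9]
gripper_width: 30.2
```

```bash
python3 ctl.py 2 low 5 15.05 4.5 0 -0.352
```

```text
t 16.35 th -0.0389 a_meas -0.0035 a_cmd -0.0015 neff 5382
t 16.40 th -0.0440 a_meas -0.0024 a_cmd -0.0015 neff 16523
F [-1.7  0.3  6.6] z 277.4
now t 16.45 th -0.0491 w -0.1079 c -0.0091 k 0.334 J 0.0810 | sd [0.0013 0.0082 0.0018 0.0137 0.0022]
pred th [-0.061 -0.073 -0.087 -0.102 -0.117 -0.132 -0.148 -0.164 -0.179 -0.195
 -0.21 ] w -0.153
a plan [0.013 0.03  0.047 0.065 0.083]
steps [[0, 0.0019, 0.0, 0, 0.02], [0, 0.0022, 0.0, 0, 0.02], [0, 0.0023, 0.0001, 0, 0.02], [0, 0.0022, 0.0001, 0, 0.02], [0, 0.0023, 0.0002, 0, 0.02]]
```

Emit:
drive_tool([
  [0,0.0019,0,0,0.02],
  [0,0.0022,0,0,0.02],
  [0,0.0023,0.0001,0,0.02],
  [0,0.0022,0.0001,0,0.02],
  [0,0.0023,0.0002,0,0.02],
])

```text
clock: 16.95
position: [429.7, -26.8, 277.0]
ee_rot: [0.996, 0.089, 0.001, 0.0]
contact_force: [-0.7, -0.3, 5.0]
gripper_width: 30.5
```

```bash
python3 ctl.py 2 low 5 15.05 4.5 0 -0.352
```

```text
t 16.95 th -0.1167 a_meas 0.0817 a_cmd 0.0824 neff 4866
t 17.00 th -0.1243 a_meas 0.0834 a_cmd 0.0824 neff 16439
F [-1.8 -1.1  4.9] z 277.0
now t 17.05 th -0.1318 w -0.1544 c -0.0096 k 0.335 J 0.0810 | sd [0.0014 0.0088 0.0018 0.0131 0.0022]
pred th [-0.148 -0.163 -0.179 -0.195 -0.21  -0.225 -0.239 -0.253 -0.266 -0.278
 -0.289] w -0.151
a plan [0.108 0.13  0.151 0.169 0.186]
steps [[0, 0.0033, 0.0003, 0, 0.02], [0, 0.0029, 0.0003, 0, 0.02], [0, 0.0026, 0.0004, 0, 0.02], [0, 0.0024, 0.0004, 0, 0.02], [0, 0.0021, 0.0004, 0, 0.02]]
```

Emit:
drive_tool([
  [0,0.0033,0.0003,0,0.02],
  [0,0.0029,0.0003,0,0.02],
  [0,0.0026,0.0004,0,0.02],
  [0,0.0024,0.0004,0,0.02],
  [0,0.0021,0.0004,0,0.02],
])

```text
clock: 17.55
position: [432.1, -40.1, 275.2]
ee_rot: [0.996, 0.089, 0.001, 0.001]
contact_force: [-1.0, -1.2, 5.1]
gripper_width: 30.2
```

```bash
python3 ctl.py 2 low 4 15.05 4.5 0 -0.352
```

```text
t 17.55 th -0.2094 a_meas 0.1861 a_cmd 0.1857 neff 4433
t 17.60 th -0.2165 a_meas 0.1873 a_cmd 0.1857 neff 16398
F [-1.1 -0.3  5. ] z 275.2
now t 17.65 th -0.2236 w -0.1415 c -0.0100 k 0.337 J 0.0811 | sd [0.0014 0.0091 0.0021 0.0112 0.0022]
pred th [-0.238 -0.251 -0.264 -0.276 -0.287 -0.298 -0.307 -0.316 -0.323 -0.329] w -0.117
a plan [0.206 0.224 0.24  0.254]
steps [[0, 0.0026, 0.0005, 0, 0.02], [0, 0.0023, 0.0005, 0, 0.02], [0, 0.002, 0.0005, 0, 0.02], [0, 0.0018, 0.0005, 0, 0.02]]
```

Emit:
drive_tool([
  [0,0.0026,0.0005,0,0.02],
  [0,0.0023,0.0005,0,0.02],
  [0,0.002,0.0005,0,0.02],
  [0,0.0018,0.0005,0,0.02],
])

```text
clock: 18.05
position: [433.7, -48.6, 273.2]
ee_rot: [0.996, 0.089, 0.001, 0.001]
contact_force: [-0.5, -0.5, 5.0]
gripper_width: 30.3
```

```bash
python3 ctl.py 2 low 4 15.05 4.5 0 -0.35
```

```text
t 18.05 th -0.2737 a_meas 0.2549 a_cmd 0.2543 neff 5954
t 18.10 th -0.2788 a_meas 0.2563 a_cmd 0.2543 neff 16407
F [-0.5 -0.8  5.3] z 273.2
now t 18.15 th -0.2838 w -0.0977 c -0.0100 k 0.336 J 0.0812 | sd [0.0014 0.0085 0.0025 0.0098 0.0022]
pred th [-0.293 -0.302 -0.31  -0.317 -0.324 -0.33  -0.335 -0.339 -0.342 -0.345] w -0.069
a plan [0.263 0.271 0.279 0.287]
steps [[0, 0.001, 0.0003, 0, 0.02], [0, 0.0011, 0.0003, 0, 0.02], [0, 0.0011, 0.0003, 0, 0.02], [0, 0.0009, 0.0003, 0, 0.02]]
```

Emit:
drive_tool([
  [0,0.001,0.0003,0,0.02],
  [0,0.0011,0.0003,0,0.02],
  [0,0.0011,0.0003,0,0.02],
  [0,0.0009,0.0003,0,0.02],
])

```text
clock: 18.55
position: [434.4, -52.7, 272.1]
ee_rot: [0.996, 0.089, 0.001, 0.001]
contact_force: [-1.3, -1.0, 5.7]
gripper_width: 30.2
```

```bash
python3 ctl.py 2 low 4 15.05 4.5 0 -0.35
```

```text
t 18.55 th -0.3143 a_meas 0.2880 a_cmd 0.2870 neff 6380
t 18.60 th -0.3170 a_meas 0.2886 a_cmd 0.2870 neff 16504
F [-1.4 -0.2  5.5] z 272.1
now t 18.65 th -0.3195 w -0.0473 c -0.0099 k 0.336 J 0.0812 | sd [0.0014 0.0083 0.0028 0.009  0.0022]
pred th [-0.324 -0.328 -0.332 -0.335 -0.338 -0.34  -0.342 -0.344 -0.345 -0.347] w -0.03
a plan [0.284 0.284 0.286 0.288]
steps [[0, -0.0004, -0.0001, 0, 0.02], [0, 0.0, -0.0, 0, 0.02], [0, 0.0002, 0.0001, 0, 0.02], [0, 0.0003, 0.0001, 0, 0.02]]
```

Emit:
drive_tool([
  [0,-0.0004,-0.0001,0,0.02],
  [0,0,0,0,0.02],
  [0,0.0002,0.0001,0,0.02],
  [0,0.0003,0.0001,0,0.02],
])

```text
clock: 19.05
position: [434.4, -52.8, 272.1]
ee_rot: [0.996, 0.089, 0.001, 0.001]
contact_force: [-1.2, -1.7, 6.5]
gripper_width: 30.1
```

```bash
python3 ctl.py 2 low 4 15.05 4.5 0 -0.353
```

```text
t 19.05 th -0.3313 a_meas 0.2885 a_cmd 0.2878 neff 6418
t 19.10 th -0.3319 a_meas 0.2887 a_cmd 0.2878 neff 16451
F [-0.5 -0.2  5.7] z 272.1
now t 19.15 th -0.3325 w -0.0098 c -0.0097 k 0.335 J 0.0812 | sd [0.0013 0.0077 0.0031 0.0085 0.0022]
pred th [-0.333 -0.334 -0.335 -0.337 -0.338 -0.34  -0.341 -0.343 -0.344 -0.346] w -0.013
a plan [0.276 0.27  0.267 0.268]
steps [[0, -0.0015, -0.0004, 0, 0.02], [0, -0.0008, -0.0002, 0, 0.02], [0, -0.0003, -0.0001, 0, 0.02], [0, 0.0001, 0.0, 0, 0.02]]
```

Emit:
drive_tool([
  [0,-0.0015,-0.0004,0,0.02],
  [0,-0.0008,-0.0002,0,0.02],
  [0,-0.0003,-0.0001,0,0.02],
  [0,0.0001,0,0,0.02],
])

```text
clock: 19.55
position: [433.9, -50.3, 272.8]
ee_rot: [0.996, 0.089, 0.001, 0.001]
contact_force: [-1.1, -1.0, 5.6]
gripper_width: 30.1
```

```bash
python3 ctl.py 2 low 4 15.05 4.5 0 -0.355
```

```text
t 19.55 th -0.3343 a_meas 0.2680 a_cmd 0.2678 neff 8659
t 19.60 th -0.3343 a_meas 0.2682 a_cmd 0.2678 neff 16922
F [-0.2 -1.7  5.6] z 272.8
now t 19.65 th -0.3344 w -0.0030 c -0.0095 k 0.335 J 0.0812 | sd [0.0012 0.0055 0.0032 0.0084 0.0022]
pred th [-0.335 -0.336 -0.337 -0.338 -0.34  -0.341 -0.343 -0.345 -0.346 -0.348] w -0.015
a plan [0.261 0.259 0.26  0.263]
steps [[0, -0.0009, -0.0002, 0, 0.02], [0, -0.0002, -0.0001, 0, 0.02], [0, 0.0001, 0.0, 0, 0.02], [0, 0.0004, 0.0001, 0, 0.02]]
```

Emit:
drive_tool([
  [0,-0.001,-0.0003,0,0.02],
  [0,-0.001,-0.0002,0,0.02],
  [0,0,0,0,0.02],
  [0,0,0,0,0.02],
  [0,0,0,0,0.02],
])

```text
clock: 20.15
position: [433.6, -48.3, 273.3]
ee_rot: [0.996, 0.089, 0.001, 0.001]
contact_force: [-1.3, -0.8, 6.0]
gripper_width: 30.3
```

```bash
python3 - <<'E'
import numpy as np
S=dict(np.load("state.npz"));S["plan"]=np.array([[-1,-.3],[-1,-.2],[0,0],[0,0],[0,0]]);np.savez("state.npz",**S)
E
python3 ctl.py 2 low 4 15.05 4.5 0 -0.355
```

```text
t 20.15 th -0.3376 a_meas 0.2523 a_cmd 0.2519 neff 8497
t 20.20 th -0.3385 a_meas 0.2524 a_cmd 0.2519 neff 16398
F [-1.  -0.3  6.3] z 273.3
now t 20.25 th -0.3391 w -0.0158 c -0.0093 k 0.334 J 0.0813 | sd [0.0014 0.0076 0.0033 0.0086 0.0021]
pred th [-0.341 -0.343 -0.345 -0.346 -0.348 -0.35  -0.351 -0.352 -0.353 -0.353] w -0.018
a plan [0.262 0.27  0.277 0.282]
steps [[0, 0.0012, 0.0003, 0, 0.02], [0, 0.0011, 0.0003, 0, 0.02], [0, 0.0008, 0.0002, 0, 0.02], [0, 0.0006, 0.0002, 0, 0.02]]
```

Emit:
drive_tool([
  [0,0.0005,0.0001,0,0.02],
  [0,0,0,0,0.02],
  [0,0,0,0,0.02],
  [0,0,0,0,0.02],
  [0,0,0,0,0.02],
])

```text
clock: 20.75
position: [433.7, -48.8, 273.2]
ee_rot: [0.996, 0.089, 0.001, 0.001]
contact_force: [-2.3, -0.6, 5.9]
gripper_width: 30.4
```

```bash
python3 - <<'E'
import numpy as np
S=dict(np.load("state.npz"));S["plan"]=np.array([[.5,.1],[0,0],[0,0],[0,0],[0,0]]);np.savez("state.npz",**S)
E
python3 ctl.py 2 ramp -0.01 5
```

```text
t 20.75 th -0.3492 a_meas 0.2563 a_cmd 0.2559 neff 13106
t 20.80 th -0.3482 a_meas 0.2563 a_cmd 0.2559 neff 19111
F [-1.2 -1.5  4.9] z 273.2
now t 20.85 th -0.3499 w -0.0017 c -0.0100 k 0.335 J 0.0812 | sd [0.0003 0.0059 0.0035 0.0087 0.0021]
a plan [0.246 0.236 0.226 0.216 0.206]
steps [[0, -0.0013, -0.0003, 0, 0.02], [0, -0.0012, -0.0003, 0, 0.02], [0, -0.0013, -0.0003, 0, 0.02], [0, -0.0013, -0.0003, 0, 0.02], [0, -0.0012, -0.0003, 0, 0.02]]
```

Emit:
drive_tool([
  [0,-0.0013,-0.0003,0,0.02],
  [0,-0.0012,-0.0003,0,0.02],
  [0,-0.0013,-0.0003,0,0.02],
  [0,-0.0013,-0.0003,0,0.02],
  [0,-0.0012,-0.0003,0,0.02],
])

```text
clock: 21.35
position: [432.5, -42.5, 274.7]
ee_rot: [0.996, 0.089, 0.001, 0.001]
contact_force: [-1.8, -0.7, 5.6]
gripper_width: 30.2
```

```bash
python3 ctl.py 2 ramp -0.0435 15
```

```text
t 21.35 th -0.3484 a_meas 0.2056 a_cmd 0.2061 neff 19999
t 21.40 th -0.3479 a_meas 0.2049 a_cmd 0.2061 neff 19999
F [-1.  -0.5  5.5] z 274.7
now t 21.45 th -0.3500 w 0.0000 c -0.0100 k 0.335 J 0.0812 | sd [0.     0.     0.0039 0.0087 0.0021]
a plan [ 0.163  0.119  0.076  0.032 -0.011 -0.055 -0.098 -0.142 -0.185 -0.229
 -0.272 -0.316 -0.359 -0.403 -0.446]
steps [[0, -0.0056, -0.001, 0, 0.02], [0, -0.0056, -0.0008, 0, 0.02], [0, -0.0056, -0.0005, 0, 0.02], [0, -0.0056, -0.0003, 0, 0.02], [0, -0.0057, -0.0001, 0, 0.02], [0, -0.0056, 0.0002, 0, 0.02], [0, -0.0057, 0.0004, 0, 0.02], [0, -0.0056, 0.0007, 0, 0.02], [0, -0.0056, 0.0009, 0, 0.02], [0, -0.0055, 0.0012, 0, 0.02], [0, -0.0055, 0.0014, 0, 0.02], [0, -0.0054, 0.0016, 0, 0.02], [0, -0.0053, 0.0019, 0, 0.02], [0, -0.0053, 0.0021, 0, 0.02], [0, -0.0051, 0.0023, 0, 0.02]]
```

Emit:
drive_tool([
  [0,-0.0056,-0.001,0,0.02],
  [0,-0.0056,-0.0008,0,0.02],
  [0,-0.0056,-0.0005,0,0.02],
  [0,-0.0056,-0.0003,0,0.02],
  [0,-0.0057,-0.0001,0,0.02],
  [0,-0.0056,0.0002,0,0.02],
  [0,-0.0057,0.0004,0,0.02],
  [0,-0.0056,0.0007,0,0.02],
  [0,-0.0056,0.0009,0,0.02],
  [0,-0.0055,0.0012,0,0.02],
  [0,-0.0055,0.0014,0,0.02],
  [0,-0.0054,0.0016,0,0.02],
  [0,-0.0053,0.0019,0,0.02],
  [0,-0.0053,0.0021,0,0.02],
  [0,-0.0051,0.0023,0,0.02],
])

```text
clock: 22.95
position: [417.5, 39.8, 264.0]
ee_rot: [0.996, 0.089, 0.0, -0.0]
contact_force: [-2.1, 2.0, 5.7]
gripper_width: 30.1
```

```bash
python3 - <<'E'
from obs import *
observe(2)
E
```

```text
t 22.95 tilt -0.3497 (h 20.1 n 15156 sd 0.81) a -0.4548 TCP x -104.1 y 57.1 z 264.0 F [-2.1  2.   5.7] w 30.1
t 23.00 tilt -0.3496 (h 20.1 n 15138 sd 0.82) a -0.4584 TCP x -104.2 y 57.5 z 263.7 F [-3.4  4.2  6.6] w 30.1
```

Seated at −0.3496. Now open and rise clear.

Emit:
drive_tool([
  [0,0,0,0,0.04],
  [0,0,0,0,0.05],
  [0,0,0,0,0.0854],
  [0,0,0,0,0.0854],
  [0,0,0,0,0.0854],
  [0,0,0,0,0.0854],
  [0,0,0,0,0.0854],
  [0,0,0,0,0.0854],
  [0,0,-0.015,0,0.0854],
  [0,0,-0.03,0,0.0854],
  [0,0,-0.04,0,0.0854],
  [0,0,-0.04,0,0.0854],
  [0,0,0,0,0.0854],
  [0,0,0,0,0.0854],
  [0,0,0,0,0.0854],
])

```text
clock: 24.55
position: [417.0, 39.0, 387.8]
ee_rot: [0.996, 0.089, -0.001, 0.0]
contact_force: [-0.1, 1.0, -0.2]
gripper_width: 85.4
```

```bash
python3 - <<'E'
from obs import *
observe(2)
p,d=arm.get_image("scene");cv2.imwrite("pics/send.png",p)
E
ls pics/last_24*
```

```text
t 24.55 tilt -0.3497 (h 20.2 n 7467 sd 0.86) a -0.4494 TCP x -104.7 y 56.5 z 387.8 F [-0.1  1.  -0.2] w 85.4
t 24.60 tilt -0.3498 (h 20.2 n 7469 sd 0.86) a -0.4487 TCP x -104.7 y 56.4 z 387.6 F [ 0.9 -0.2 -0. ] w 85.1
pics/last_24.60.png
```

View pics/send.png

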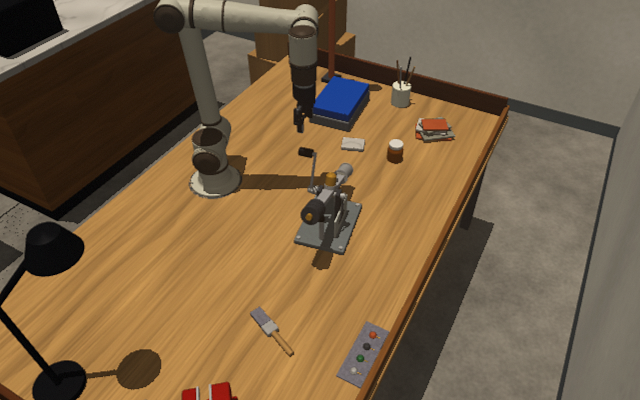

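The gripper is clear of the grip. The arm rests on its stop with the crank drooped at pixel (306,152). The jar (396,151), brush (270,330) and slab (352,145) have not moved. Handing in.

```bash
python3 -c "
from bench import arm
s=arm.read_state();print(s['clock'],abs(s['joint_vel']).max());print(arm.job_done())"
```

```text
24.7 0.0072249824600735535
the job is handed in; nothing more can be done
None
```

The job is done and handed in at 24.7 s. The arm was balanced level and set back on the stop it came from, and the gripper is clear of everything.

- **Lift:** I pinched the black grip from above and wound the crank until the arm eased off the −0.35 stop, at about 6.7 s.
- **Float:** The arm stayed between the long marks from about 8.5 s to 16.8 s. From about 10.3 s to 15 s the wrist camera read a tilt of about −0.0005 rad at each of seven checks. It never got near the far stop. I measured the tilt from the depth of the bar, not by reading the pointer itself.
- **Lowering:** It came down over about 5.5 s and hung briefly on friction at −0.334 rad. It touched the stop at roughly 0.02 rad/s with a rebound of about 0.001 rad. I then unwound the crank and opened the fingers.
- **Last checks:** Tilt read −0.3497 rad, the same as at the start. Force on the tool was about 1 N or less, and the joints were still. In the scene picture the jar, brush and slab are where they were. None of these checks failed or disagreed; the hand-in itself gives no verdict.

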